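Wedge the rocking instrument steady

ROBOT

A 7-joint arm with a two-finger parallel gripper is mounted at the origin on the work surface. World frame = base frame: x ahead of the robot, y to its left, z up, the work surface at z = 0. Lengths are in m, angles in rad, forces in N, time in s.
With the tool pointing down it reaches from about 0.4 to 0.875 m from the base axis. Payload 19.3 kg.
Tool frame: the origin (TCP) lies midway between the tips of the shut fingers; the grasp point (between the pads) lies 19 mm behind it; z points along the fingers, y is the direction in which the jaws open and shut (so a half turn about z gives the same grasp; the last joint's range is limited). The gripper opens to 85 mm and grips with 20 to 120 N. Pads are 22 mm wide; open, the fingers measure 114 mm over their backs; the gripper's body (76 mm by 85 mm) begins 54 mm behind the grasp point. The pads swing forward as they close: fully open they stand 13 mm farther back than shut.
Start: joints at [-1.391, 0.521, -0.036, 1.599, 0.021, 1.021, -0.113], TCP at [0.155, 0.606, 0.231] pointing down, gripper open.
Joint ranges: [-2.91, 2.91], [-0.3, 2.13], [-1.5, 1.42], [0.17, 2.43], [-1.26, 4.41], [0.16, 1.93], [-2.52, 2.52]. Speed limits (rad/s): [1.89, 1.89, 2.39, 2.39, 3.01, 3.01, 3.01].

INTERFACE

Orientations are given as [roll, pitch, yaw] about the fixed x, y, z axes, in that order (R = Rz(yaw) Ry(pitch) Rx(roll)).
In Python, from workcell import telemetry, cams, workorder gives the robot as it stands. The module is installed in compiled form; this text tells all that it offers.
- The arm moves only by the tool apply_moves, never from a script. Its argument "steps" is a list of rows, each a list of 4 numbers: the shift along the tool's x, y, z in cm, then the turn about the tool's z in rad. A call has exactly 10 rows; each row is the pose to reach, as a shift and turn from the pose commanded when the call began, along the tool's axes at that moment; what a row does not reach only later rows make up. A row lasts 1/12 s, in which the tool goes at most 41.7 mm and 7.16 degrees, less where a joint would pass 70% of its speed; a pose out of reach is approached as far as the arm can. A call with a gripper value outside its range is refused whole. "claw" is the closure, from 0 (fully open) to 1 (shut), set as the call begins (left out, the last holds). The fingers move at their own pace and stop on an object; "force" is the grip in N (left out, the last holds). Time passes only in rows, so rows that repeat a pose let the fingers close, or fill a call up. It gives the time, the measured TCP pose, the force and the opening at its end, in the units of the state.
- telemetry.observe(): the state, without advancing time (a new reading comes with each control period).
- cams.grab_frame(name): name is "scene" or "top" or "wrist"; returns a dict with "color" (400x640x3 uint8, red, green, blue), "mtx" (3x3 intrinsics, pixels), "eye" and "orientation" of the camera in the world; the wrist camera has in their place "T_tool_cam" (4x4, takes a point from camera to tool coordinates, whose origin is the TCP and whose axes are the flange's). Camera axes: x right, y down, z forward; pixel columns grow to the right and rows downward; lengths in m; the calibration is good to about 2 mm. A picture is of the moment at which its call begins: read the wrist's pose just before it. There is no depth.
- workorder.job_done(): hands the job in, once; it reports no verdict.
Trained networks look in the newest picture that a camera, given by its name, has taken for a name from the list of things; names that differ only in an ending like _2 or _b are one class to them, and where a whole thing is asked for, a point or a joint stands for the part that bears it (a point fixed in the world has none). Each returns a list of dicts, best first, with "score" (0 to 1); they miss things now and then, are a little off and sometimes report something else, mostly with a low value. They report only what shows in the picture. A call takes as long as a camera call. They do not tell look-alikes from the thing itself.
- cams.find_in(camera, name): "box" ([left, top, width, height] in pixels, round what is visible of it).
- cams.pinpoint(camera, name): "uv" ([column, row] in pixels: a listed point, or the origin of a listed thing).
The state is a dict: "clock": time; "qpos": joint angles; "qd": joint speeds; "joint_efforts": joint torques, N m; "position": TCP position; "tool_rot": TCP orientation; "force": force on the tool from outside, world axes, zero at the start; "moment": the same for the moment, N m; "grip_width": finger opening in m.
Only numpy, scipy, OpenCV 4.12 (cv2) and the standard library are available. Lean on these libraries where they do the work, as an engineer would, in place of code of your own. Each camera call takes 0.05 s, during which the arm holds its last target. There are 200 camera calls.

TASK

The heavy grey bench instrument rocks because its foot under one corner, the one the wedge points at, is screwed in too far. With the fingertips, first press down on top of that corner to feel it rock and let it come back, then push the metal wedge along the table under that foot until it is snug, without lifting the wedge or shoving the instrument out of place or disturbing the other things. Then press firmly down on the same corner again to prove it: it must no longer rock, and the program finishes while still holding this press, with the instrument level.

Things in the scene. Friction and masses are not known exactly. Their poses are not given: they have to be found in the camera images.
- instrument: Grey instrument, loose on the table, 5 kg. Case 190 (its x) by 220 mm (its y), from 20 to 65 mm above the table, flat top, pale front panel facing its +x, on four round 24 mm feet, three domed, at x = +-75, y = +-90 mm; the foot at (+75, +90) is the short one, flat below. Origin at table level under the case's middle, z up. Fixed amplifier box, 90 x 80 x 30 mm, on top at x = -40, y = -50 mm
- press_spot (a point): the place to press: on the flat top (65 mm up) straight above the short foot, 20 mm in from both edges of that corner. Unwedged, a slow push of 2 to 4.5 N here tips the instrument about the diagonal through the two neighbouring feet until the short foot meets the table; let go, it tips back. Its inertia resists a quick press. Axes as the instrument's
- foot_mark (a point): at table level straight below the centre of the short foot, whose underside hangs an unknown 3.5 to 6.5 mm higher. Once the wedge is snug under this foot the wedge stops firmly: about 20 N of upward force is needed to lift the instrument. Axes as the instrument's
- wedge: Bare aluminium wedge, loose, 0.15 kg, 120 mm long (its y), 50 mm wide. Origin on its underside at mid length. Thin nose (1.5 mm) at y = -60, flat upright back (20 mm high) at y = +60 mm, even slope between. Starts off the instrument's +y side, nose roughly to the short foot. Pushed along the instrument's -y it ends with over 40 mm still out of the case, and stays when let go
- wedge_back (a point): centre of the wedge's upright back face, 10 mm above its underside; the place to push; axes as the wedge's
- wedge_nose (a point): middle of the wedge's thin front edge, on its underside; axes as the wedge's
- lens_post: bystander: lens in a ring on a post, base 60 x 75 mm, 135 mm high, standing beyond the instrument; origin under its base
- lens_tube: bystander: black lens tube standing on end, 35 mm across, 63 mm high; origin at its foot
- meter: bystander: hand meter lying flat, 190 x 90 x 40 mm; origin under its middle
- driver: bystander: screwdriver 170 mm long lying on the table
There are look-alikes about, which are no part of the job. Several things have the shape of the wedge; the one meant has the colours described above.

How it is judged:
By the outcome, as a careful person would: the job done as asked, in the order asked, and still so for the second after the job is handed in, while the arm keeps its last pose, push and grip.
It also fails if it takes over 70 s, if anything falls off the work surface, if the arm or the gripper's body presses on something with over 40 N, if the wrist force passes 120 N, or if a joint passes its speed limit or range.

## Working session

There is one attempt and no reset: what is moved stays moved. The work goes in short steps, Python scripts to look and compute and a tool call to move; the robot and the scene stay as the last step left them, time stands still between calls to the robot, and variables do not carry over. Pictures are saved under pics/ and viewed, about 8 in all and at most 12, crops included, and the job is handed in when it is done.

Besides the shell and the picture viewer there is one more tool, called after "Call:" by a JSON object that holds its "api" and its "payload", one argument or row to a line. apply_moves: Moves the arm, as the interface text tells. Its arguments: {"type":"object","properties":{"steps":{"type":"array"},"claw":{"type":"number"},"force":{"type":"number"}},"required":["steps"]}

```bash
mkdir -p pics
cat > h.py <<'E'
import numpy as np,cv2
from scipy.spatial.transform import Rotation as R
from workcell import telemetry,cams,workorder
def pose():
    s=telemetry.observe(); return s
def rot(o):
    o=np.array(o,float)
    return o if o.shape==(3,3) else (R.from_euler('xyz',o).as_matrix() if o.size==3 else R.from_quat(o).as_matrix())
def grab(name,file=None):
    s=telemetry.observe(); f=cams.grab_frame(name)
    if name=='wrist':
        T=np.eye(4);T[:3,:3]=rot(s['tool_rot']);T[:3,3]=s['position'];T=T@np.array(f['T_tool_cam'])
    else:
        T=np.eye(4);T[:3,:3]=rot(f['orientation']);T[:3,3]=f['eye']
    if file: cv2.imwrite('pics/'+file,f['color'][:,:,::-1])
    return f['color'],np.array(f['mtx']),T
def ray(uv,z,K,T):
    d=T[:3,:3]@np.linalg.solve(K,[uv[0],uv[1],1]); o=T[:3,3]
    return o+d*(z-o[2])/d[2]
def proj(p,K,T):
    c=K@(T[:3,:3].T@(np.array(p)-T[:3,3])); return c[:2]/c[2]
E
python3 - <<'E'
from h import *
s=telemetry.observe(); print({k:np.round(v,3) for k,v in s.items()})
for c in ['top','scene']:
    im,K,T=grab(c,c+'0.png'); print(c,K.round(1).tolist(),T.round(3).tolist())
    for n,z in [('press_spot',.065),('foot_mark',0),('wedge_back',.01),('wedge_nose',0),('wedge',0),('instrument',0),('lens_post',0),('lens_tube',0),('meter',0),('driver',0)]:
        for r in cams.pinpoint(c,n)[:4]: print(n,round(r['score'],2),np.round(r['uv']),ray(r['uv'],z,K,T).round(3))
a=cv2.imread('pics/top0.png');b=cv2.imread('pics/scene0.png')
E
```

```text
{'clock': np.float64(0.0), 'qpos': array([-1.391,  0.522, -0.036,  1.6  ,  0.021,  1.021, -0.113]), 'qd': array([-0.   , -0.   ,  0.001, -0.   , -0.   , -0.003,  0.002]), 'joint_efforts': array([ 0.0000e+00, -9.2712e+01,  1.9800e+00, -3.6993e+01,  1.8000e-02,
        8.0000e-03,  0.0000e+00]), 'position': array([0.154, 0.605, 0.231]), 'tool_rot': array([-3.14 ,  0.   ,  2.892]), 'force': array([-0.645,  0.143, -1.192]), 'moment': array([-0.017,  0.025, -0.024]), 'grip_width': np.float64(0.085)}
top [[380.1, 0.0, 324.2], [0.0, 380.1, 193.4], [0.0, 0.0, 1.0]] [[0.014, -0.992, 0.123, 0.403], [-1.0, -0.01, 0.028, 0.097], [-0.027, -0.123, -0.992, 1.103], [0.0, 0.0, 0.0, 1.0]]
press_spot 0.61 [392. 182.] [ 0.566 -0.059  0.065]
foot_mark 0.8 [391. 182.] [ 0.576 -0.067  0.   ]
wedge_back 0.92 [336. 170.] [0.609 0.093 0.01 ]
wedge_back 0.92 [330. 199.] [0.523 0.11  0.01 ]
wedge_back 0.59 [372. 143.] [ 0.69  -0.011  0.01 ]
wedge_nose 0.84 [362. 108.] [0.799 0.017 0.   ]
wedge_nose 0.79 [318. 238.] [0.409 0.146 0.   ]
wedge_nose 0.73 [377. 177.] [ 0.589 -0.027  0.   ]
wedge_nose 0.48 [283. 276.
[... 873 characters left out ...]
e 0.82 [346. 197.] [0.418 0.151 0.   ]
wedge_nose 0.76 [261. 208.] [ 0.588 -0.029  0.   ]
wedge_nose 0.71 [216. 270.] [ 0.808  0.014 -0.   ]
wedge_nose 0.32 [258. 171.] [ 0.477 -0.138  0.   ]
wedge 0.9 [333. 209.] [0.477 0.144 0.   ]
wedge 0.76 [227. 251.] [ 0.752 -0.003  0.   ]
wedge 0.64 [271. 224.] [0.617 0.033 0.   ]
instrument 0.45 [390. 188.] [0.311 0.237 0.   ]
lens_post 0.87 [174. 222.] [ 0.764 -0.194  0.   ]
lens_post 0.37 [443. 290.] [ 0.542  0.496 -0.   ]
lens_tube 0.82 [414. 212.] [ 0.359  0.337 -0.   ]
meter 0.69 [445. 290.] [0.538 0.5   0.   ]
meter 0.37 [390. 188.] [0.312 0.239 0.   ]
driver 0.56 [387. 190.] [ 0.323  0.234 -0.   ]
driver 0.47 [176. 223.] [ 0.763 -0.186  0.   ]
```

Run:
```python
import cv2,numpy as np
a=cv2.imread('pics/top0.png')[70:300,220:500];b=cv2.imread('pics/scene0.png')[100:330,130:480]
a=cv2.resize(a,None,fx=2.1,fy=2.1,interpolation=2);b=cv2.resize(b,None,fx=1.7,fy=1.7,interpolation=2)
cv2.imwrite('pics/topc.png',a);cv2.imwrite('pics/scenec.png',b)
```

```text
(no output)
```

View pics/topc.png

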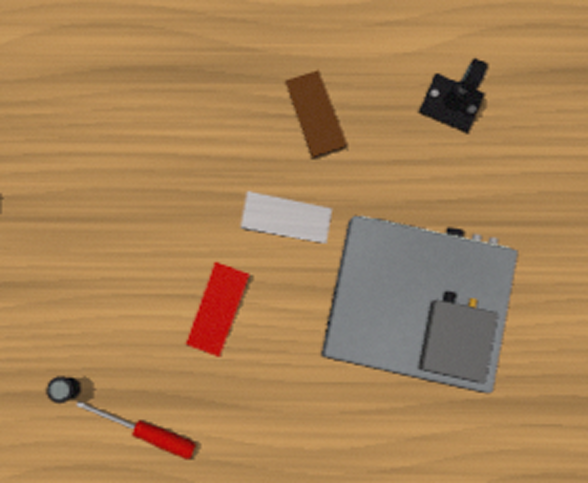

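View pics/scenec.png

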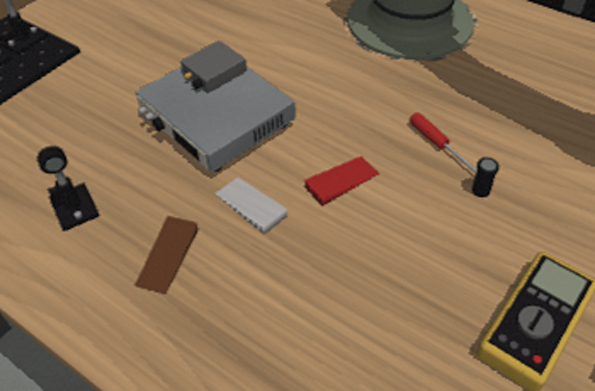

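The pictures show three wedge shapes: brown at top pixel (369,128), pale metal at (355,173) and red at (320,218). The pale one fits "bare aluminium", and its nose at (377,177) points at the instrument corner at (388,173). The close wrist view will confirm it.

Run:
```python
from h import *
im,K,T=grab('top')
for u in [(352,217),(517,250),(493,391),(323,356)]:
    print(ray((220+u[0]/2.1,70+u[1]/2.1),.065,K,T).round(3))
s=telemetry.observe();f=cams.grab_frame('wrist');print(np.round(f['T_tool_cam'],3),np.round(f['mtx'],0)[0])
print(rot(s['tool_rot']).round(3))
g=np.array([.60,.03,.26])-s['position'];print('tool shift cm',(rot(s['tool_rot']).T@g*100).round(1),telemetry.observe()['force'])
```

```text
[ 0.589 -0.048  0.065]
[ 0.548 -0.261  0.065]
[ 0.366 -0.225  0.065]
[ 0.408 -0.01   0.065]
[[ 0.    -0.963 -0.269  0.069]
 [ 1.     0.    -0.001  0.001]
 [ 0.001 -0.269  0.963 -0.144]
 [ 0.     0.     0.     1.   ]] [293.   0. 319.]
[[-0.969  0.247 -0.   ]
 [ 0.247  0.969 -0.   ]
 [ 0.    -0.    -1.   ]]
tool shift cm [-57.4 -44.8  -2.9] [ 0.06952034  0.52462807 -0.59096252]
```

Call:
{"api": "apply_moves", "payload": {
  "steps": [
    [-2,-1.5,0,0.05],
    [-5,-4,0,0.15],
    [-8,-6.4,0,0.25],
    [-11,-8.8,0,0.35],
    [-14,-11.2,-0.5,0.45],
    [-17,-13.6,-1,0.55],
    [-20,-16,-1.5,0.65],
    [-23,-18.4,-2,0.75],
    [-26,-20.8,-2.5,0.85],
    [-29,-23,-3,0.95]
  ],
  "claw": 1,
  "force": 60
}}

```text
clock: 2.03
position: [0.3794, 0.3092, 0.2618]
tool_rot: [3.141, -0.0, 1.937]
force: [0.7, 0.1, 0.4]
grip_width: -0.0
```

```bash
cat > go.py <<'E'
import sys
from h import *
s=telemetry.observe();Rm=rot(s['tool_rot'])
g=np.array([float(v) for v in sys.argv[1:4]]);yaw=float(sys.argv[4]) if len(sys.argv)>4 else 1.38
print('t',s['clock'],'pos',np.round(s['position'],4),'rpy',np.round(s['tool_rot'],3),'F',np.round(s['force'],2))
print('shift cm',(Rm.T@(g-s['position'])*100).round(2),'turn',round(s['tool_rot'][2]-yaw,3),'q',np.round(s['qpos'],2),s['grip_width'])
E
python3 go.py .6 .03 .26
```

```text
t 2.0333 pos [0.3794 0.3092 0.2618] rpy [ 3.141 -0.     1.937] F [0.72 0.13 0.41]
shift cm [-33.96  10.61   0.17] turn 0.557 q [-1.03  0.28  0.28  1.92 -0.09  0.95 -0.34] -2.334893268203587e-05
```

Call:
{"api": "apply_moves", "payload": {
  "steps": [
    [-3.5,1.1,0,0.06],
    [-7,2.2,0,0.12],
    [-10.5,3.3,0,0.18],
    [-14,4.4,0,0.24],
    [-17.5,5.5,0,0.31],
    [-21,6.6,0,0.37],
    [-24.5,7.7,0,0.43],
    [-28,8.8,0,0.5],
    [-31.5,9.9,0,0.55],
    [-34,10.6,0,0.557]
  ]
}}

```text
clock: 2.87
position: [0.6022, 0.0297, 0.2613]
tool_rot: [3.141, 0.001, 1.38]
force: [-0.5, 0.2, 0.5]
grip_width: 0.0
```

```bash
cat > look.py <<'E'
import sys
from h import *
im,K,T=grab('wrist',sys.argv[1]); out={}
for n,z in [('press_spot',.065),('foot_mark',0),('wedge_back',.01),('wedge_nose',0),('wedge',0)]:
    for r in cams.pinpoint('wrist',n)[:3]: print(n,round(r['score'],2),np.round(r['uv']),ray(r['uv'],z,K,T).round(4))
np.savez('cam.npz',K=K,T=T)
E
python3 look.py w1.png; python3 go.py .6 .03 .26
```

```text
press_spot 0.94 [307. 250.] [ 0.568  -0.0622  0.065 ]
foot_mark 0.93 [309. 226.] [ 0.5696 -0.056   0.    ]
wedge_back 0.91 [252. 115.] [0.5292 0.1124 0.01  ]
wedge_back 0.82 [391. 189.] [ 0.6942 -0.0204  0.01  ]
wedge_back 0.66 [314. 117.] [0.6075 0.0951 0.01  ]
wedge_nose 0.97 [160. 102.] [0.4127 0.1523 0.    ]
wedge_nose 0.82 [317. 204.] [ 0.5879 -0.0257  0.    ]
wedge_nose 0.75 [465. 147.] [0.8037 0.0165 0.    ]
wedge 0.87 [426. 162.] [0.7491 0.0055 0.    ]
wedge 0.71 [317. 158.] [0.6012 0.0406 0.    ]
t 3.1667 pos [0.6003 0.0336 0.2612] rpy [-3.141 -0.     1.386] F [ 0.03  0.31 -0.03]
shift cm [-0.36  0.04  0.12] turn 0.006 q [-0.49  0.5   0.49  1.65 -0.26  1.06 -0.11] 7.42161506868862e-05
```

View pics/w1.png

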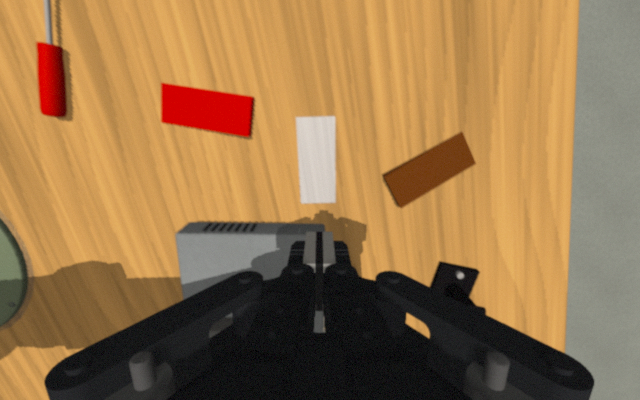

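The aluminium wedge is confirmed: it is the pale piece at pixel (316,160), nose at (317,204), between the red and brown ones. I'll go above the press spot and look again once the arm is still.

```bash
python3 go.py .567 -.063 .15
```

```text
t 3.1667 pos [0.6003 0.0336 0.2612] rpy [-3.141 -0.     1.386] F [ 0.03  0.31 -0.03]
shift cm [-10.12  -1.49  11.12] turn 0.006 q [-0.49  0.5   0.49  1.65 -0.26  1.06 -0.11] 7.42161506868862e-05
```

Call:
{"api": "apply_moves", "payload": {
  "steps": [
    [-1.5,-0.2,1.5,0.006],
    [-3.5,-0.5,3.5,0.006],
    [-5.5,-0.8,5.5,0.006],
    [-7.5,-1.1,7.5,0.006],
    [-9,-1.3,9.5,0.006],
    [-10.1,-1.5,10.5,0.006],
    [-10.1,-1.5,11.1,0.006],
    [-10.1,-1.5,11.1,0.006],
    [-10.1,-1.5,11.1,0.006],
    [-10.1,-1.5,11.1,0.006]
  ]
}}

```text
clock: 4.0
position: [0.568, -0.0626, 0.1511]
tool_rot: [3.14, -0.001, 1.38]
force: [-0.1, -0.5, -0.2]
grip_width: -0.0
```

```bash
python3 look.py w2.png; python3 go.py .567 -.063 .075
```

```text
press_spot 0.84 [324. 200.] [ 0.5723 -0.0618  0.065 ]
foot_mark 0.7 [320. 180.] [ 0.569 -0.059  0.   ]
wedge_back 0.98 [445. 118.] [ 0.6966 -0.0207  0.01  ]
wedge_nose 0.95 [554.  55.] [0.803  0.0159 0.    ]
wedge_nose 0.91 [334. 141.] [ 0.5901 -0.0221  0.    ]
wedge_nose 0.64 [319. 199.] [ 0.5648 -0.0784  0.    ]
wedge 0.97 [331.  73.] [0.5986 0.0398 0.    ]
wedge 0.57 [496.  86.] [ 0.7494 -0.001   0.    ]
t 4.3 pos [ 0.5675 -0.0636  0.1506] rpy [ 3.141 -0.     1.379] F [-0.01  0.18 -0.69]
shift cm [ 0.05 -0.06  7.56] turn -0.001 q [-0.3   0.58  0.43  1.84 -0.33  0.8   0.11] -1.3104658628014998e-05
```

View pics/w2.png

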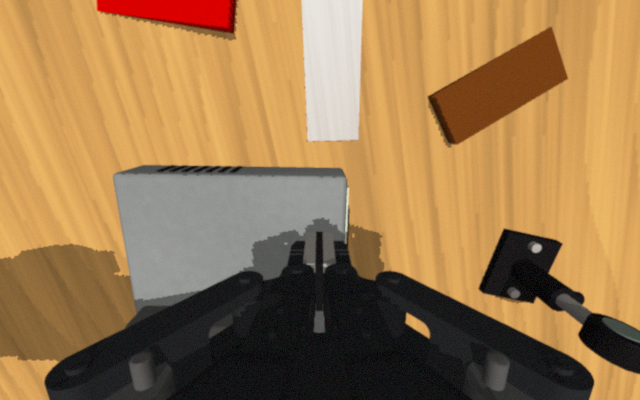

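The frame shows the case's top edge running from (115,174) to (346,177). The wedge nose spans (307,141) to (359,140), a little right of the foot line.

Run:
```python
from h import *
d=np.load('cam.npz');K,T=d['K'],d['T']
im=cv2.imread('pics/w2.png');c=cv2.resize(im[110:270,280:400],None,fx=4,fy=4,interpolation=2);cv2.imwrite('pics/w2c.png',c)
A=ray((115,174),.065,K,T);B=ray((346,177),.065,K,T);x=(B-A)/np.linalg.norm(B-A);y=np.array([-x[1],x[0],0])
print(A,B,'len',np.linalg.norm(B-A),'yaw',np.arctan2(x[1],x[0]))
f=B-.02*x-.02*y;print('press',f)
for p,z in [((307,141),.0015),((359,140),.0015),((303,0),.0145),((363,0),.0145)]:
    q=ray(p,z,K,T);print(q.round(4),'instr-rel to foot x,y mm',((q-f)@x*1000).round(1),((q-f)@y*1000).round(1))
```

```text
[ 0.41227232 -0.00891375  0.065     ] [ 0.59271203 -0.04615702  0.065     ] len 0.18424317560734227 yaw -0.20354451531062134
press [ 0.56908206 -0.06170131  0.065     ]
[ 0.5642 -0.0174  0.0015] instr-rel to foot x,y mm -13.7 42.4
[ 0.6148 -0.0262  0.0015] instr-rel to foot x,y mm 37.6 44.1
[0.5849 0.0982 0.0145] instr-rel to foot x,y mm -16.8 159.8
[0.6342 0.0888 0.0145] instr-rel to foot x,y mm 33.4 160.5
```

View pics/w2c.png

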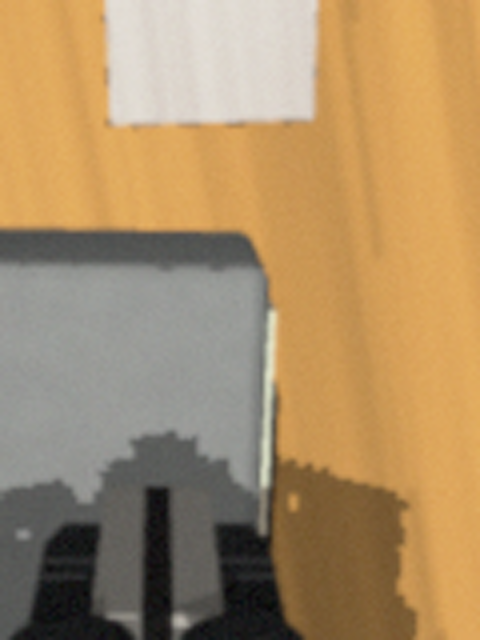

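Call:
{"api": "apply_moves", "payload": {
  "steps": [
    [0.1,-0.1,1,0],
    [0.1,-0.1,2.5,0],
    [0.1,-0.1,4,0],
    [0.1,-0.1,5.5,0],
    [0.1,-0.1,6.5,0],
    [0.1,-0.1,7.2,0],
    [0.1,-0.1,7.6,0],
    [0.1,-0.1,7.8,0],
    [0.1,-0.1,7.8,0],
    [0.1,-0.1,7.8,0]
  ]
}}

```text
clock: 5.13
position: [0.5667, -0.0628, 0.0727]
tool_rot: [3.141, -0.0, 1.379]
force: [0.3, 0.6, 1.0]
grip_width: -0.0001
```

Call:
{"api": "apply_moves", "payload": {
  "steps": [
    [0,0,0.05,0],
    [0,0,0.1,0],
    [0,0,0.15,0],
    [0,0,0.2,0],
    [0,0,0.25,0],
    [0,0,0.3,0],
    [0,0,0.35,0],
    [0,0,0.4,0],
    [0,0,0.45,0],
    [0,0,0.5,0]
  ]
}}

```text
clock: 5.97
position: [0.5664, -0.0627, 0.0672]
tool_rot: [-3.141, 0.0, 1.379]
force: [-0.6, -0.0, 0.9]
grip_width: 0.0
```

```bash
python3 go.py .568 -.063 .065
```

```text
t 5.9667 pos [ 0.5664 -0.0627  0.0672] rpy [-3.141  0.     1.379] F [-0.63 -0.05  0.92]
shift cm [0.01 0.16 0.22] turn -0.001 q [-0.24  0.7   0.36  1.88 -0.39  0.63  0.17] 1.7321247047301835e-05
```

Call:
{"api": "apply_moves", "payload": {
  "steps": [
    [0,0,0.03,0],
    [0,0,0.06,0],
    [0,0,0.09,0],
    [0,0,0.12,0],
    [0,0,0.15,0],
    [0,0,0.18,0],
    [0,0,0.21,0],
    [0,0,0.24,0],
    [0,0,0.27,0],
    [0,0,0.3,0]
  ]
}}

```text
clock: 6.8
position: [0.5665, -0.0628, 0.0643]
tool_rot: [3.142, 0.0, 1.379]
force: [0.2, 0.2, 1.2]
grip_width: 0.0002
```

Call:
{"api": "apply_moves", "payload": {
  "steps": [
    [0,0,0.02,0],
    [0,0,0.04,0],
    [0,0,0.06,0],
    [0,0,0.08,0],
    [0,0,0.1,0],
    [0,0,0.12,0],
    [0,0,0.14,0],
    [0,0,0.16,0],
    [0,0,0.18,0],
    [0,0,0.2,0]
  ]
}}

```text
clock: 7.63
position: [0.5667, -0.0627, 0.0624]
tool_rot: [3.141, -0.0, 1.379]
force: [2.6, 0.8, 3.6]
grip_width: -0.0001
```

Call:
{"api": "apply_moves", "payload": {
  "steps": [
    [0,0,0.02,0],
    [0,0,0.04,0],
    [0,0,0.06,0],
    [0,0,0.08,0],
    [0,0,0.1,0],
    [0,0,0.12,0],
    [0,0,0.14,0],
    [0,0,0.16,0],
    [0,0,0.18,0],
    [0,0,0.2,0]
  ]
}}

```text
clock: 8.47
position: [0.5665, -0.0627, 0.0603]
tool_rot: [-3.142, 0.0, 1.379]
force: [1.8, 1.5, 2.3]
grip_width: 0.0001
```

Call:
{"api": "apply_moves", "payload": {
  "steps": [
    [0,0,0.02,0],
    [0,0,0.04,0],
    [0,0,0.06,0],
    [0,0,0.08,0],
    [0,0,0.1,0],
    [0,0,0.1,0],
    [0,0,0.1,0],
    [0,0,0.1,0],
    [0,0,0.1,0],
    [0,0,0.1,0]
  ]
}}

```text
clock: 9.3
position: [0.5665, -0.0627, 0.0595]
tool_rot: [3.141, -0.0, 1.379]
force: [2.0, 2.2, 6.6]
grip_width: 0.0001
```

Call:
{"api": "apply_moves", "payload": {
  "steps": [
    [0,0,0.02,0],
    [0,0,0.04,0],
    [0,0,0.06,0],
    [0,0,0.06,0],
    [0,0,0.06,0],
    [0,0,0.06,0],
    [0,0,0.06,0],
    [0,0,0.06,0],
    [0,0,0.06,0],
    [0,0,0.06,0]
  ]
}}

```text
clock: 10.13
position: [0.5667, -0.0627, 0.0593]
tool_rot: [3.141, -0.0, 1.379]
force: [-1.4, 2.0, 16.0]
grip_width: 0.0
```

Call:
{"api": "apply_moves", "payload": {
  "steps": [
    [0,0,-0.05,0],
    [0,0,-0.1,0],
    [0,0,-0.15,0],
    [0,0,-0.2,0],
    [0,0,-0.25,0],
    [0,0,-0.3,0],
    [0,0,-0.35,0],
    [0,0,-0.4,0],
    [0,0,-0.45,0],
    [0,0,-0.5,0]
  ]
}}

```text
clock: 10.97
position: [0.5664, -0.0628, 0.0637]
tool_rot: [-3.141, 0.0, 1.379]
force: [-1.3, -0.6, 1.3]
grip_width: -0.0002
```

Call:
{"api": "apply_moves", "payload": {
  "steps": [
    [0,0,-0.05,0],
    [0,0,-0.1,0],
    [0,0,-0.2,0],
    [0,0,-0.5,0],
    [0,0,-1.5,0],
    [0,0,-3,0],
    [0,0,-5,0],
    [0,0,-7,0],
    [0,0,-8,0],
    [0,0,-8,0]
  ]
}}

```text
clock: 11.8
position: [0.5676, -0.0628, 0.1462]
tool_rot: [3.138, -0.001, 1.379]
force: [0.1, 0.1, -0.9]
grip_width: -0.0002
```

```bash
python3 - <<'E'
from h import *
x=np.array([.9803,-.197,0]);y=np.array([.197,.9803,0]);f=np.array([.5685,-.0625,0])
# side start: wedge +x side at x=+36, mid y: COM ~ nose 43+77=118
print(f+x*.075+y*.118, f+y*.2)
E
python3 go.py .665 .0385 .145
```

```text
[0.6652685 0.0384004 0.       ] [0.6079  0.13356 0.     ]
t 11.8 pos [ 0.5676 -0.0628  0.1462] rpy [ 3.138e+00 -1.000e-03  1.379e+00] F [ 0.12  0.09 -0.88]
shift cm [11.8   7.63  0.16] turn -0.001 q [-0.3   0.58  0.43  1.84 -0.33  0.78  0.12] -0.0001714979142076491
```

The first press rocked the instrument. It gave about 4.5 mm at roughly 3 N, bottomed out at 16 N, then came back up. Next is a small sideways nudge to centre the wedge on the foot line, since it sits about 11 mm too far toward +x.

Call:
{"api": "apply_moves", "payload": {
  "steps": [
    [2,1.5,0,0],
    [5,3.5,0,0],
    [8,5.5,0.5,0],
    [10.5,7,2,0],
    [11.8,7.6,5,0],
    [11.8,7.6,8.5,0],
    [11.8,7.6,11.5,0],
    [11.8,7.6,13.2,0],
    [11.8,7.6,13.9,0],
    [11.8,7.6,13.9,0]
  ]
}}

```text
clock: 12.63
position: [0.6625, 0.0384, 0.0028]
tool_rot: [-3.139, 0.001, 1.379]
force: [-0.2, -0.4, 0.5]
grip_width: -0.0001
```

```bash
cat > rel.py <<'E'
from h import *
x=np.array([.9803,-.197,0]);y=np.array([.197,.9803,0]);f=np.array([.5685,-.0625,0])
s=telemetry.observe();p=np.array(s['position']);print('t',round(s['clock'],2),'rel mm x,y,z',((p-f)@x*1000).round(1),((p-f)@y*1000).round(1),(p[2]*1000).round(1),np.round(s['force'],1))
E
python3 rel.py; python3 -c "
from h import *
grab('wrist','w3.png')
cv2.imwrite('pics/w3c.png',cv2.resize(cv2.imread('pics/w3.png')[100:320,180:480],None,fx=2,fy=2))"
```

```text
t 12.63 rel mm x,y,z 72.2 117.4 2.8 [-0.2 -0.4  0.5]
```

View pics/w3c.png

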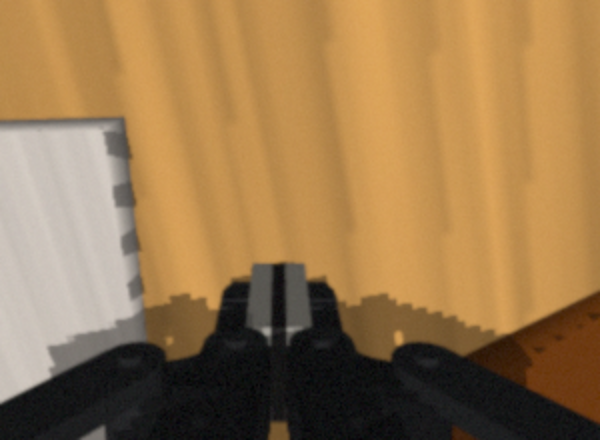

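Call:
{"api": "apply_moves", "payload": {
  "steps": [
    [0,-0.5,0,0],
    [0,-1,0,0],
    [0,-1.4,0,0],
    [0,-1.7,0,0],
    [0,-2,0,0],
    [0,-2.3,0,0],
    [0,-2.6,0,0],
    [0,-2.8,0,0],
    [0,-2.9,0,0],
    [0,-2.9,0,0]
  ]
}}

```text
clock: 13.52
position: [0.635, 0.0442, 0.0047]
tool_rot: [3.142, -0.0, 1.379]
force: [0.2, 0.5, 0.0]
grip_width: -0.0002
```

```bash
python3 rel.py; python3 -c "
from h import *
im,K,T=grab('top','t2.png')
cv2.imwrite('pics/t2c.png',cv2.resize(cv2.imread('pics/t2.png')[140:260,310:480],None,fx=4,fy=4,interpolation=2))
np.savez('camt.npz',K=K,T=T)"
```

```text
t 13.52 rel mm x,y,z 44.2 117.7 4.7 [0.2 0.5 0. ]
```

View pics/t2c.png

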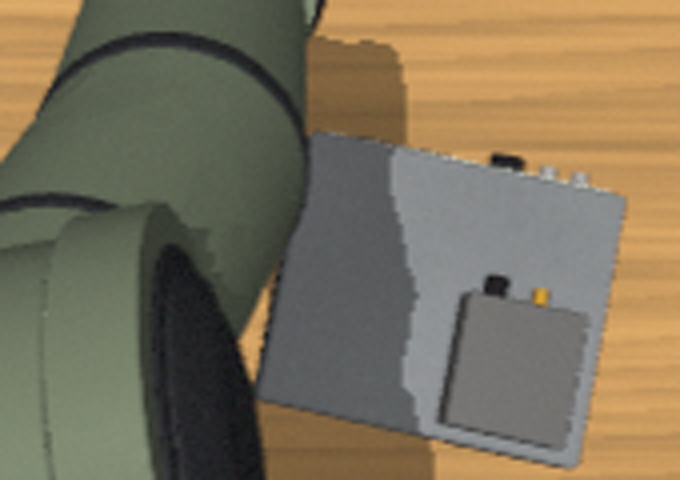

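The top view is blocked by the arm. I'll finish the nudge, back off, rise, and use the wrist camera.

Call:
{"api": "apply_moves", "payload": {
  "steps": [
    [0,-0.1,0,0],
    [0,-0.2,0,0],
    [0,-0.3,0,0],
    [0,-0.4,0,0],
    [0,-0.45,0,0],
    [0,-0.45,0,0],
    [0,0,0,0],
    [0,1,0,0],
    [0,2,-1,0],
    [0,2,-3,0]
  ]
}}

```text
clock: 14.4
position: [0.6552, 0.0397, 0.0332]
tool_rot: [-3.14, 0.001, 1.379]
force: [-0.5, -0.3, -0.3]
grip_width: 0.0002
```

Call:
{"api": "apply_moves", "payload": {
  "steps": [
    [-1,-1,-3,0],
    [-4,-2,-6,0],
    [-8,-3.5,-10,0],
    [-12,-5,-14,0],
    [-15,-6.2,-16,0],
    [-17.5,-6.5,-16,0],
    [-17.5,-6.5,-16,0],
    [-17.5,-6.5,-16,0],
    [-17.5,-6.5,-16,0],
    [-17.5,-6.5,-16,0]
  ]
}}

```text
clock: 15.23
position: [0.5579, -0.1181, 0.1942]
tool_rot: [-3.141, -0.0, 1.38]
force: [-0.1, 0.2, -0.6]
grip_width: -0.0
```

```bash
python3 rel.py; python3 look.py w4.png
```

```text
t 15.23 rel mm x,y,z 0.6 -56.6 194.2 [-0.1  0.2 -0.6]
press_spot 0.75 [323. 125.] [ 0.5721 -0.0603  0.065 ]
wedge_back 0.75 [435.  58.] [ 0.6976 -0.0187  0.01  ]
wedge_nose 0.98 [324.  85.] [ 0.5816 -0.0212  0.    ]
```

View pics/w4.png

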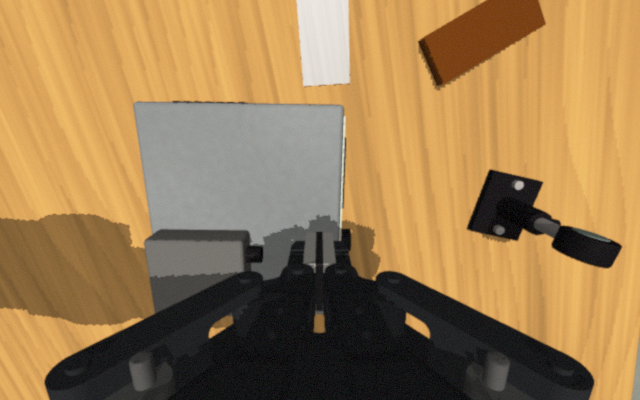

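The case's top edge is at (137,103)–(343,106). The wedge nose is at (302,86)–(350,83), with its sides reaching x = 297 and 348 at the top of the frame.

Run:
```python
from h import *
d=np.load('cam.npz');K,T=d['K'],d['T']
A=ray((137,103),.065,K,T);B=ray((343,106),.065,K,T);x=(B-A)/np.linalg.norm(B-A);y=np.array([-x[1],x[0],0])
f=B-.02*x-.02*y;print(np.linalg.norm(B-A),np.arctan2(x[1],x[0]),'press',f, 'mid',(A+B)/2)
for p,z in [((302,86),.0015),((350,83),.0015),((297,0),.0145),((348,0),.0145)]:
    q=ray(p,z,K,T);print(q.round(4),((q-f)@x*1000).round(1),((q-f)@y*1000).round(1))
```

```text
0.18313354049539624 -0.20493918136747333 press [ 0.56908923 -0.06286854  0.065     ] mid [ 0.50309026 -0.02872269  0.065     ]
[ 0.5579 -0.018   0.0015] -20.1 41.6
[ 0.6092 -0.0249  0.0015] 31.6 45.4
[0.5697 0.058  0.0145] -24.0 118.5
[0.618  0.0486 0.0145] 25.2 119.1
```

```bash
sed -i 's/^x=.*/x=np.array([.9793,-.2026,0]);y=np.array([.2026,.9793,0]);f=np.array([.5725,-.061,0])/' rel.py
python3 - <<'E'
import numpy as np,os
x=np.array([.9793,-.2026,0]);y=np.array([.2026,.9793,0]);f=np.array([.5725,-.061,0])
t=f-.003*x+.19*y;os.system(f'python3 rel.py; python3 go.py {t[0]} {t[1]} .007 1.367')
E
```

```text
t 15.53 rel mm x,y,z -2.9 -59.4 194.3 [0.7 0.6 0.4]
t 15.5333 pos [ 0.5576 -0.1186  0.1943] rpy [-3.141  0.     1.38 ] F [0.68 0.62 0.39]
shift cm [24.94  0.32 18.73] turn 0.013 q [-0.22  0.52  0.46  1.8  -0.29  0.89  0.18] 0.00016043902838091788
```

Call:
{"api": "apply_moves", "payload": {
  "steps": [
    [2,0,1,0.013],
    [5,0.1,2,0.013],
    [8.5,0.1,3,0.013],
    [12,0.2,4,0.013],
    [15.5,0.2,5,0.013],
    [19,0.3,6,0.013],
    [22,0.3,7,0.013],
    [24,0.3,8,0.013],
    [24.9,0.3,9,0.013],
    [24.9,0.3,10,0.013]
  ]
}}

```text
clock: 16.37
position: [0.608, 0.1272, 0.0936]
tool_rot: [-3.141, -0.0, 1.369]
force: [0.4, 0.0, 0.5]
grip_width: -0.0
```

Call:
{"api": "apply_moves", "payload": {
  "steps": [
    [0,0,2,0],
    [0,0,4,0],
    [0,0,6,0],
    [0,0,7.3,0],
    [0,0,8.2,0],
    [0,0,8.7,0],
    [0,0,8.7,0],
    [0,0,8.7,0],
    [0,0,8.7,0],
    [0,0,8.7,0]
  ]
}}

```text
clock: 17.2
position: [0.6085, 0.1249, 0.0085]
tool_rot: [3.14, -0.001, 1.366]
force: [-0.0, -0.1, -0.8]
grip_width: 0.0002
```

```bash
python3 rel.py; python3 look.py w5.png
```

```text
t 17.2 rel mm x,y,z -2.4 189.3 8.5 [-0.  -0.1 -0.8]
wedge_back 0.92 [181. 300.] [0.526  0.1103 0.01  ]
wedge 0.56 [572. 378.] [ 0.7506 -0.0036  0.    ]
wedge 0.56 [ 82. 277.] [0.4678 0.1315 0.    ]
```

View pics/w5.png

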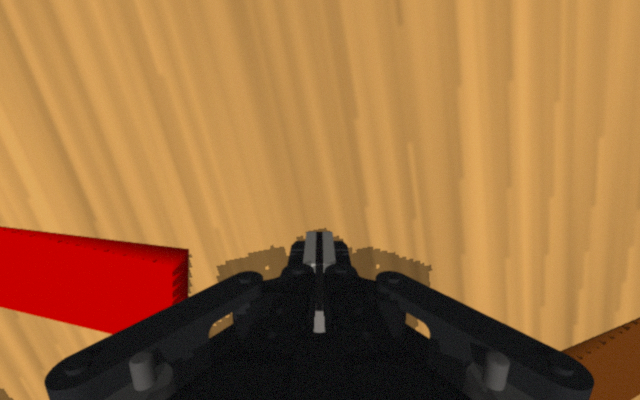

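The fingers stand behind the wedge with the table clear around them; the red look-alike's edge is at (187,270), well off. Pushing now.

Call:
{"api": "apply_moves", "payload": {
  "steps": [
    [-0.4,0,0,0],
    [-0.8,0,0,0],
    [-1.2,0,0,0],
    [-1.5,0,0,0],
    [-1.8,0,0,0],
    [-2.1,0,0,0],
    [-2.4,0,0,0],
    [-2.7,0,0,0],
    [-3,0,0,0],
    [-3.3,0,0,0]
  ]
}}

```text
clock: 18.33
position: [0.6013, 0.0922, 0.0077]
tool_rot: [3.142, -0.0, 1.366]
force: [0.1, 0.9, 0.3]
grip_width: -0.0
```

Call:
{"api": "apply_moves", "payload": {
  "steps": [
    [-0.2,0,0,0],
    [-0.4,0,0,0],
    [-0.6,0,0,0],
    [-0.8,0,0,0],
    [-1,0,0,0],
    [-1.2,0,0,0],
    [-1.4,0,0,0],
    [-1.6,0,0,0],
    [-1.8,0,0,0],
    [-2,0,0,0]
  ]
}}

```text
clock: 19.17
position: [0.5972, 0.0727, 0.0077]
tool_rot: [3.142, 0.0, 1.366]
force: [-0.4, 2.0, 0.9]
grip_width: -0.0001
```

```bash
python3 rel.py; python3 look.py w6.png; python3 -c "
from h import *
grab('scene','s6.png')
a=cv2.resize(cv2.imread('pics/s6.png')[120:270,180:360],None,fx=3.3,fy=3.3,interpolation=2)
cv2.imwrite('pics/s6c.png',a)"
```

```text
t 19.17 rel mm x,y,z -2.9 135.9 7.7 [-0.4  2.   0.9]
wedge_back 0.7 [170. 207.] [0.5275 0.1114 0.01  ]
wedge 0.96 [ 62. 186.] [0.4694 0.1326 0.    ]
wedge 0.87 [593. 307.] [ 0.7493 -0.0018  0.    ]
```

View pics/s6c.png

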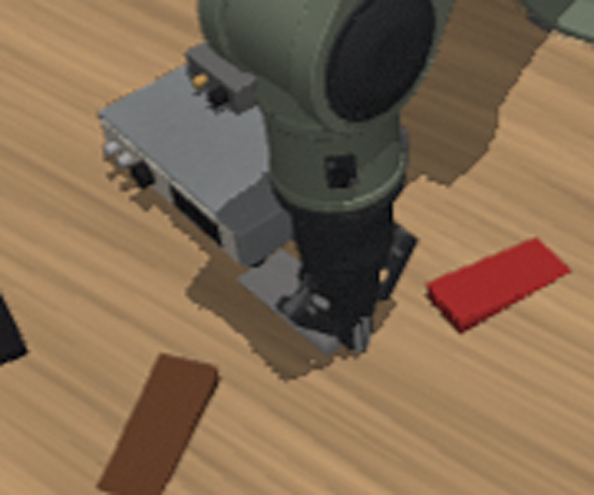

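The wedge is in front of the fingers, its nose just entering under the corner near crop pixel (250,270). I'll carry on slowly.

Call:
{"api": "apply_moves", "payload": {
  "steps": [
    [-0.08,0,0,0],
    [-0.16,0,0,0],
    [-0.24,0,0,0],
    [-0.32,0,0,0],
    [-0.4,0,0,0],
    [-0.48,0,0,0],
    [-0.56,0,0,0],
    [-0.64,0,0,0],
    [-0.72,0,0,0],
    [-0.8,0,0,0]
  ]
}}

```text
clock: 20.35
position: [0.5956, 0.065, 0.0077]
tool_rot: [-3.142, -0.0, 1.366]
force: [-0.7, 0.8, 0.4]
grip_width: 0.0001
```

Call:
{"api": "apply_moves", "payload": {
  "steps": [
    [-0.04,0,0,0],
    [-0.08,0,0,0],
    [-0.12,0,0,0],
    [-0.16,0,0,0],
    [-0.2,0,0,0],
    [-0.24,0,0,0],
    [-0.28,0,0,0],
    [-0.32,0,0,0],
    [-0.36,0,0,0],
    [-0.4,0,0,0]
  ]
}}

```text
clock: 21.18
position: [0.5948, 0.0611, 0.0077]
tool_rot: [-3.142, 0.0, 1.366]
force: [-0.6, 0.6, -1.1]
grip_width: 0.0
```

Call:
{"api": "apply_moves", "payload": {
  "steps": [
    [-0.03,0,0,0],
    [-0.06,0,0,0],
    [-0.09,0,0,0],
    [-0.12,0,0,0],
    [-0.15,0,0,0],
    [-0.18,0,0,0],
    [-0.21,0,0,0],
    [-0.24,0,0,0],
    [-0.27,0,0,0],
    [-0.3,0,0,0]
  ]
}}

```text
clock: 22.02
position: [0.5942, 0.0582, 0.0077]
tool_rot: [-3.142, 0.0, 1.366]
force: [0.0, 1.2, -0.2]
grip_width: 0.0
```

Call:
{"api": "apply_moves", "payload": {
  "steps": [
    [-0.03,0,0,0],
    [-0.06,0,0,0],
    [-0.09,0,0,0],
    [-0.12,0,0,0],
    [-0.15,0,0,0],
    [-0.18,0,0,0],
    [-0.21,0,0,0],
    [-0.24,0,0,0],
    [-0.27,0,0,0],
    [-0.3,0,0,0]
  ]
}}

```text
clock: 22.85
position: [0.5936, 0.0552, 0.0077]
tool_rot: [3.142, 0.0, 1.366]
force: [-0.8, 0.3, 0.7]
grip_width: -0.0002
```

Call:
{"api": "apply_moves", "payload": {
  "steps": [
    [-0.03,0,0,0],
    [-0.06,0,0,0],
    [-0.09,0,0,0],
    [-0.12,0,0,0],
    [-0.15,0,0,0],
    [-0.18,0,0,0],
    [-0.21,0,0,0],
    [-0.24,0,0,0],
    [-0.27,0,0,0],
    [-0.3,0,0,0]
  ]
}}

```text
clock: 23.68
position: [0.593, 0.0525, 0.0077]
tool_rot: [-3.142, -0.0, 1.366]
force: [1.0, 2.9, -0.5]
grip_width: 0.0
```

```bash
python3 rel.py; python3 look.py w7.png; python3 -c "
from h import *
cv2.imwrite('pics/w7c.png',cv2.resize(cv2.imread('pics/w7.png')[120:400,180:480],None,fx=2,fy=2))"
```

```text
t 23.68 rel mm x,y,z -2.9 115.3 7.7 [ 1.   2.9 -0.5]
wedge_back 0.85 [165. 168.] [0.5278 0.1108 0.01  ]
wedge_back 0.67 [519. 332.] [ 0.6945 -0.0214  0.01  ]
wedge 0.91 [ 52. 144.] [0.4699 0.1336 0.    ]
wedge 0.78 [604. 275.] [ 0.75   -0.0013  0.    ]
```

Force is starting to build, so 2 mm more in small steps.

Call:
{"api": "apply_moves", "payload": {
  "steps": [
    [-0.01,0,0,0],
    [-0.02,0,0,0],
    [-0.03,0,0,0],
    [-0.04,0,0,0],
    [-0.05,0,0,0],
    [-0.06,0,0,0],
    [-0.07,0,0,0],
    [-0.08,0,0,0],
    [-0.09,0,0,0],
    [-0.1,0,0,0]
  ]
}}

```text
clock: 24.82
position: [0.5928, 0.0514, 0.0077]
tool_rot: [3.142, -0.0, 1.366]
force: [0.8, 3.9, -1.5]
grip_width: -0.0002
```

Call:
{"api": "apply_moves", "payload": {
  "steps": [
    [-0.01,0,0,0],
    [-0.02,0,0,0],
    [-0.03,0,0,0],
    [-0.04,0,0,0],
    [-0.05,0,0,0],
    [-0.06,0,0,0],
    [-0.07,0,0,0],
    [-0.08,0,0,0],
    [-0.08,0,0,0],
    [-0.08,0,0,0]
  ]
}}

```text
clock: 25.65
position: [0.5926, 0.0507, 0.0077]
tool_rot: [3.142, -0.0, 1.366]
force: [1.7, 5.4, -0.5]
grip_width: 0.0002
```

Call:
{"api": "apply_moves", "payload": {
  "steps": [
    [-0.01,0,0,0],
    [-0.02,0,0,0],
    [-0.03,0,0,0],
    [-0.04,0,0,0],
    [-0.05,0,0,0],
    [-0.06,0,0,0],
    [-0.06,0,0,0],
    [-0.06,0,0,0],
    [-0.06,0,0,0],
    [-0.06,0,0,0]
  ]
}}

```text
clock: 26.48
position: [0.5925, 0.0503, 0.0077]
tool_rot: [3.142, -0.0, 1.366]
force: [1.1, 6.2, -1.1]
grip_width: 0.0001
```

```bash
python3 rel.py;  python3 -c "
from h import *
grab('wrist','w8.png');grab('top','t8.png');grab('scene','s8.png')
a=cv2.imread('pics/t8.png')[160:270,360:480];b=cv2.imread('pics/t2.png')[160:270,360:480]
print(cv2.phaseCorrelate(*[cv2.cvtColor(cv2.imread(p)[180:265,425:480],6).astype('float32') for p in ('pics/t2.png','pics/t8.png')]))
a=cv2.imread('pics/s6.png');b=cv2.imread('pics/s8.png')
print(cv2.phaseCorrelate(*[cv2.cvtColor(i[140:200,205:245],6).astype('float32') for i in (a,b)]))"
```

```text
t 26.48 rel mm x,y,z -2.9 113.0 7.7 [ 1.1  6.2 -1.1]
((0.03812610354602697, -0.02347653117637094), 0.9979259180139612)
((-0.03057847171519512, 0.0889325938307266), 0.7935965923468272)
```

Call:
{"api": "apply_moves", "payload": {
  "steps": [
    [-0.01,0,0,0],
    [-0.02,0,0,0],
    [-0.03,0,0,0],
    [-0.04,0,0,0],
    [-0.05,0,0,0],
    [-0.06,0,0,0],
    [-0.06,0,0,0],
    [-0.06,0,0,0],
    [-0.06,0,0,0],
    [-0.06,0,0,0]
  ]
}}

```text
clock: 27.47
position: [0.5925, 0.0499, 0.0077]
tool_rot: [3.142, -0.0, 1.366]
force: [1.1, 6.8, -0.9]
grip_width: 0.0001
```

Call:
{"api": "apply_moves", "payload": {
  "steps": [
    [0.1,0,0,0],
    [0.4,0,0,0],
    [1,0,0,0],
    [2,0,0,0],
    [3,0,-1,0],
    [3,0,-3,0],
    [3,0,-6,0],
    [3,0,-9,0],
    [2,0,-11,0],
    [0,0,-12,0]
  ]
}}

```text
clock: 28.3
position: [0.5937, 0.0526, 0.131]
tool_rot: [3.138, -0.002, 1.37]
force: [0.4, -0.3, -0.3]
grip_width: -0.0001
```

```bash
python3 go.py .5715 -.0615 .15 1.367
```

```text
t 28.3 pos [0.5937 0.0526 0.131 ] rpy [ 3.138e+00 -2.000e-03  1.370e+00] F [ 0.43 -0.26 -0.3 ]
shift cm [-11.62   0.11  -1.92] turn 0.003 q [-0.47  0.64  0.42  1.79 -0.35  0.79 -0.08] -6.472301338806885e-05
```

Call:
{"api": "apply_moves", "payload": {
  "steps": [
    [-1.5,0,-0.5,0],
    [-3.5,0,-1,0],
    [-5.5,0,-1.5,0],
    [-7.5,0.1,-1.9,0],
    [-9.5,0.1,-1.9,0],
    [-11,0.1,-1.9,0],
    [-11.4,0.1,-1.9,0],
    [-11.4,0.1,-1.9,0],
    [-11.4,0.1,-1.9,0],
    [-11.4,0.1,-1.9,0]
  ]
}}

```text
clock: 29.13
position: [0.5703, -0.0611, 0.1465]
tool_rot: [-3.141, -0.0, 1.367]
force: [-0.7, 0.6, -0.7]
grip_width: -0.0003
```

```bash
python3 look.py w9.png; python3 go.py .5715 -.0615 .072 1.367
```

```text
press_spot 0.89 [318. 205.] [ 0.5689 -0.062   0.065 ]
wedge_back 0.97 [444. 119.] [ 0.6958 -0.0204  0.01  ]
wedge_back 0.91 [316.  77.] [0.5878 0.0383 0.01  ]
wedge 0.83 [313. 141.] [ 0.5725 -0.0165  0.    ]
wedge 0.82 [494.  85.] [ 7.486e-01 -5.000e-04  0.000e+00]
t 29.4333 pos [ 0.5702 -0.062   0.1467] rpy [-3.142  0.     1.366] F [-0.57 -0.33 -0.13]
shift cm [0.08 0.12 7.47] turn -0.001 q [-0.29  0.59  0.42  1.83 -0.33  0.79  0.1 ] 0.0001442214187526249
```

View pics/w9.png

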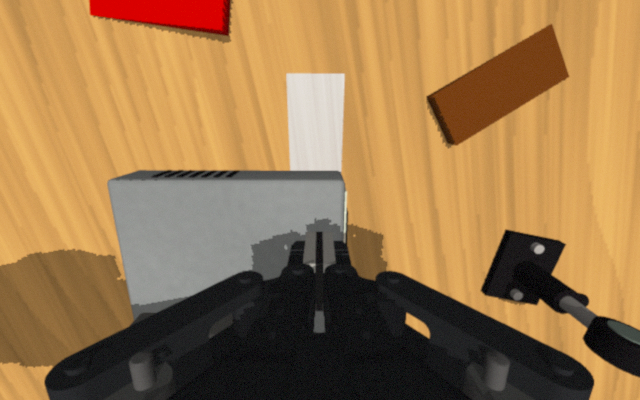

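The wedge lies straight under the corner (288–344, entering at row 170), and the other things are where they were. Now the proof press.

Call:
{"api": "apply_moves", "payload": {
  "steps": [
    [0,0,1,0],
    [0,0,2.5,0],
    [0,0,4,0],
    [0,0,5.5,0],
    [0,0,6.5,0],
    [0,0,7.1,0],
    [0,0,7.4,0],
    [0,0,7.5,0],
    [0,0,7.6,0],
    [0,0,7.6,0]
  ]
}}

```text
clock: 30.27
position: [0.5704, -0.0625, 0.0711]
tool_rot: [3.141, -0.0, 1.366]
force: [0.0, -0.1, 0.0]
grip_width: 0.0002
```

Call:
{"api": "apply_moves", "payload": {
  "steps": [
    [0,0,0.05,0],
    [0,0,0.1,0],
    [0,0,0.15,0],
    [0,0,0.2,0],
    [0,0,0.25,0],
    [0,0,0.3,0],
    [0,0,0.35,0],
    [0,0,0.4,0],
    [0,0,0.45,0],
    [0,0,0.5,0]
  ]
}}

```text
clock: 31.1
position: [0.5701, -0.0624, 0.0656]
tool_rot: [-3.142, 0.0, 1.366]
force: [0.5, 0.6, -0.4]
grip_width: -0.0001
```

Call:
{"api": "apply_moves", "payload": {
  "steps": [
    [0,0,0.02,0],
    [0,0,0.04,0],
    [0,0,0.06,0],
    [0,0,0.08,0],
    [0,0,0.1,0],
    [0,0,0.12,0],
    [0,0,0.14,0],
    [0,0,0.15,0],
    [0,0,0.15,0],
    [0,0,0.15,0]
  ]
}}

```text
clock: 31.93
position: [0.5702, -0.0624, 0.0643]
tool_rot: [3.142, -0.0, 1.366]
force: [0.6, 1.9, 1.0]
grip_width: 0.0002
```

Call:
{"api": "apply_moves", "payload": {
  "steps": [
    [0,0,0.01,0],
    [0,0,0.02,0],
    [0,0,0.03,0],
    [0,0,0.04,0],
    [0,0,0.05,0],
    [0,0,0.06,0],
    [0,0,0.06,0],
    [0,0,0.06,0],
    [0,0,0.06,0],
    [0,0,0.06,0]
  ]
}}

```text
clock: 32.77
position: [0.5703, -0.0624, 0.064]
tool_rot: [3.141, -0.0, 1.366]
force: [-3.0, 0.9, 10.4]
grip_width: 0.0003
```

Call:
{"api": "apply_moves", "payload": {
  "steps": [
    [0,0,0.01,0],
    [0,0,0.02,0],
    [0,0,0.03,0],
    [0,0,0.03,0],
    [0,0,0.03,0],
    [0,0,0.03,0],
    [0,0,0.03,0],
    [0,0,0.03,0],
    [0,0,0.03,0],
    [0,0,0.03,0]
  ]
}}

```text
clock: 33.6
position: [0.5703, -0.0624, 0.0639]
tool_rot: [3.141, -0.0, 1.366]
force: [-3.6, -0.1, 15.5]
grip_width: 0.0001
```

```bash
python3 rel.py; python3 look.py w10.png; python3 -c "
from h import *
grab('scene','s10.png')
cv2.imwrite('pics/s10c.png',cv2.resize(cv2.imread('pics/s10.png')[110:300,140:440],None,fx=2.5,fy=2.5,interpolation=2))
print(telemetry.observe()['force'],telemetry.observe()['position'])"
```

```text
t 33.6 rel mm x,y,z -1.9 -1.8 63.9 [-3.6 -0.1 15.5]
press_spot 0.58 [322. 250.] [ 0.5714 -0.0629  0.065 ]
foot_mark 0.32 [583. 314.] [ 0.7657 -0.1949  0.    ]
wedge_back 0.96 [314.  56.] [0.5879 0.04   0.01  ]
wedge_back 0.78 [492. 119.] [ 0.6937 -0.0204  0.01  ]
wedge 0.93 [313. 149.] [ 0.5747 -0.0169  0.    ]
wedge 0.93 [569.  71.] [ 0.7502 -0.0011  0.    ]
[-4.27340991  2.0329183  15.63379783] [ 0.57030504 -0.06242097  0.06395747]
```

View pics/s10c.png

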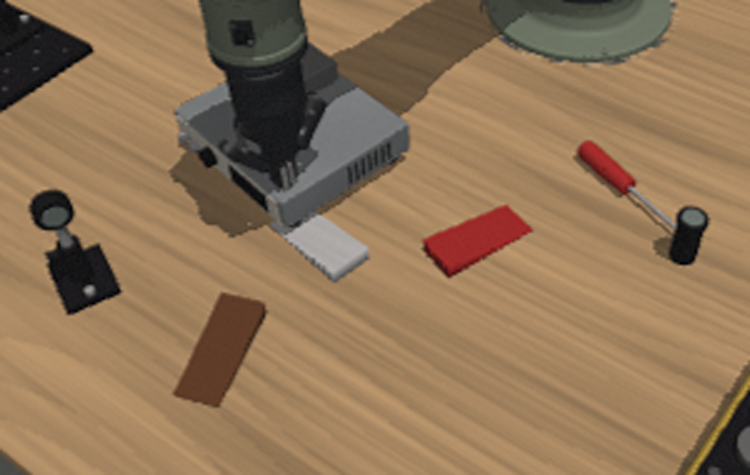

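The press holds at 15.6 N with no rock: the tip stays at z = 63.9 mm, where the unwedged corner sank to about 59.5 mm. The wedge is under the corner and the other things are undisturbed.

```bash
python3 -c "
from workcell import workorder,telemetry
print(workorder.job_done());print(telemetry.observe()['force'])"
```

```text
the job is handed in; nothing more can be done
None
the job is handed in; nothing more can be done
```

The instrument no longer rocks: I handed the job in at about 34 s with the fingertips still pressing on the corner. No verdict was reported.

- **First press:** the corner gave about 4.5 mm at roughly 3 N, bottomed out at up to 16 N, and came back when released. This press was about 6 mm off my later, better estimate of the press spot.
- **Wedge:** I nudged the aluminium wedge about 11 mm sideways to centre it on the foot. Then I pushed it in by its back until the push rose to about 7 N. It was still creeping slightly, about 0.4 mm for the last 0.6 mm commanded, so the stop was firm but not dead hard. Picture comparison at about 6 N, just before the last small push, showed the instrument had not shifted.
- **Proof press:** the corner held 15.6 N with the fingertip at z = 63.9 mm. Unwedged, it had sunk to about 59.5 mm.
- **Last picture:** the wedge lies straight under the corner with most of its length out. The lens post, lens tube, screwdriver, red and brown wedges and the visible part of the meter looked undisturbed. I judged the instrument level from the press height and had no direct tilt measurement.

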